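# Turn the row of felt pens round into the green rack

## Robot

A 6-joint arm with a two-finger parallel gripper is mounted at the origin on a cart in front of the work surface, level with it; the furniture and walls round the work are solid. World frame = base frame: x ahead of the robot, y to its left, z up, the work surface at z = 0. Lengths are in m, angles in degrees, forces in N, time in s.
With the tool pointing down it reaches from about 0.4 to 0.825 m from the base axis. Payload 7 kg.
Tool frame: the origin (TCP) lies at the very end of the fingers, on their centre line; the grasp point (between the pads) lies 19 mm behind it (ctrl.pinch_z is the distance from the TCP to the grasp point, in m); z points along the fingers, x is the direction in which the jaws open and shut, and the axes are right-handed (so a half turn about z gives the same grasp; the last joint's range is limited). The gripper opens to 88 mm and grips with 3 to 60 N. Pads are 19 mm wide; open, the fingers measure 130 mm over their backs; the gripper's body (78 mm by 193 mm) begins 47 mm behind the grasp point.
Start: joints at [-59.467, 20.546, 0.682, 0, -70.136, -16.507], TCP at [0.164, -0.655, 0.199] pointing down, gripper open.
Joint ranges: [-176.03, 176.03], [-82.01, 121.73], [-58.28, 71.71], [-173.87, 95.51], [-174.79, -0.11], [-173.66, 173.66]. Speed limits (degrees/s): [136.94, 136.94, 172.46, 180, 180, 180].

## Interface

Orientations are given as [roll, pitch, yaw] about the fixed x, y, z axes, in that order (R = Rz(yaw) Ry(pitch) Rx(roll)).
In Python, from plant import ctrl gives the robot as it stands.
- The arm moves only by the tool carry_out, never from a script. Its argument "increments" is a list of rows, each a list of 7 numbers: the turn, a rotation vector about the world's x, y, z in degrees, then the shift along the world's x, y, z in mm, then the closure, from 0 (fully open) to 1 (shut). In form: [[ax, ay, az, dx, dy, dz, grip], ...]. A call has 1 to 20 rows; each row is the pose to reach, as a shift and turn from the pose commanded when the call began; what a row does not reach only later rows make up. A row lasts 1/8 s, in which the tool goes at most 62.5 mm and 10.7 degrees, less where a joint would pass 70% of its speed; a pose out of reach is approached as far as the arm can. A call with a gripper value outside its range is refused whole. The fingers move at their own pace and stop on an object; the grip force is fixed at half the most. Time passes only in rows, so rows that repeat a pose let the fingers close. It gives the time, the measured TCP pose, the force and the opening at its end, in the units of the state.
- ctrl.get_obs(): the state, without advancing time (a new reading comes with each control period).
- ctrl.snapshot(name): name is "scene" or "top" or "wrist"; returns a dict with "pixels" (384x512x3 uint8, blue, green, red), "intrinsics" (3x3 intrinsics, pixels), "rvec" (rotation vector, rad) and "tvec" (3), from world to camera coordinates, as OpenCV has them; the wrist camera has in their place "hand_eye" (4x4, takes a point from camera to tool coordinates, whose origin is the TCP and whose axes are the tool frame's). Camera axes: x right, y down, z forward; pixel columns grow to the right and rows downward; lengths in m; the calibration is good to about 2 mm. The wrist camera is an equidistant fisheye: a pixel r from the principal point sees the ray r / f radians off the axis. A picture is of the moment at which its call begins: read the wrist's pose just before it. There is no depth.
- ctrl.close_job(): hands the job in, once; it reports no verdict.
Trained networks look in a picture, given as the dict that the camera call returned (one of the last four; its "shot" number tells which), for a name from the list of things; names that differ only in an ending like _2 or _b are one class to them, and where a whole thing is asked for, a point or a joint stands for the part that bears it (a point fixed in the world has none). Each returns a list of dicts, best first, with "confidence" (0 to 1); they miss things now and then, are a little off and sometimes report something else, mostly with a low value. They report only what shows in the picture. A call takes as long as a camera call.
- ctrl.search_frame(picture, label): "centre" ([x, y, z] in m, in world coordinates, good to about 4 mm: the middle of the surface that is visible of it).
- ctrl.outline_of(picture, label): "pixels" (384x512 bool, what is visible of it).
The state is a dict: "clock": time; "joint_pos": joint angles; "qvel": joint speeds; "tau": joint torques, N m; "tool_pos": TCP position; "orientation": TCP orientation; "force": force on the tool from outside, world axes, zero at the start; "moment": the same for the moment, N m; "opening": finger opening in m.
Only numpy, scipy, OpenCV 4.12 (cv2) and the standard library are available. Lean on these libraries where they do the work, as an engineer would, in place of code of your own. Each camera call takes 0.05 s, during which the arm holds its last target. There are 200 camera calls.

## Task

The drawing was inked in the order in which the four felt pens now lie on the grey rests, and it is to be gone over again backwards. Move all four pens into the green rack in the reverse order: the pen at the left end of the row goes to the right end of the rack, the next one beside it, and so on. Each pen must lie level across both rails, roughly centred, in a place of its own between the ridges.

Things in the scene. Friction and masses are not known exactly. Their poses are not given: they have to be found in the camera images.
- red_pen_mid (a point): the red felt pen with a black cap, 145 mm long, 16 mm thick, loose, about 25 g. The point is its middle, half-way up (8 mm above its underside); its y axis runs along the pen, z up. At the start it lies across the rest of its own colour.
- black_pen_mid (a point): the all-black felt pen, 135 mm long, 12 mm thick (13 mm high), loose, about 25 g. The point is its middle, half-way up (6.5 mm above its underside); its y axis runs along the pen, z up. At the start it lies across the rest of its own colour.
- white_pen_mid (a point): the white felt pen with a red cap, 140 mm long, 10 mm thick, loose, about 25 g. The point is its middle, half-way up (5.3 mm above its underside); its y axis runs along the pen, z up. At the start it lies across the rest of its own colour.
- blue_pen_mid (a point): the all-blue felt pen, 140 mm long, 9 mm thick, loose, about 25 g. The point is its middle, half-way up (4.8 mm above its underside); its y axis runs along the pen, z up. At the start it lies across the rest of its own colour.
- plate: flat grey metal plate, 124 x 250 x 8 mm, fixed, lying on the table with the four grey rests in a row along its y axis, at y = +90, +30, -30 and -90 mm. Origin: centre of the underside; x points roughly away from the robot, y (along the row) roughly to its left, z up. The pens lie along x; they are 60 mm apart, so about 45 mm is free between neighbours.
- red_rest: the grey rest with a red disc on its foot, fixed on the plate; carries the red pen at the start. Two posts 12 mm thick, 42 mm either side of its middle along x, seats 30 mm wide between lips 15 mm high; between the posts only the foot, 6 mm high. Seats 30 mm above the origin (centre of its underside); x along the pen, y along the row.
- black_rest: the grey rest with a black disc on its foot, fixed on the plate; carries the black pen at the start. Two posts 12 mm thick, 42 mm either side of its middle along x, seats 30 mm wide between lips 15 mm high; between the posts only the foot, 6 mm high. Seats 30 mm above the origin (centre of its underside); x along the pen, y along the row.
- white_rest: the grey rest with a white disc on its foot, fixed on the plate; carries the white pen at the start. Two posts 12 mm thick, 42 mm either side of its middle along x, seats 30 mm wide between lips 15 mm high; between the posts only the foot, 6 mm high. Seats 30 mm above the origin (centre of its underside); x along the pen, y along the row.
- blue_rest: the grey rest with a blue disc on its foot, fixed on the plate; carries the blue pen at the start. Two posts 12 mm thick, 42 mm either side of its middle along x, seats 30 mm wide between lips 15 mm high; between the posts only the foot, 6 mm high. Seats 30 mm above the origin (centre of its underside); x along the pen, y along the row.
- rack: green pen rack, 96 x 250 mm, fixed, empty at the start. Two rails 12 mm thick along its y axis at x = -42 and +42 mm; four places at y = +90, +30, -30, -90 mm, seats 30 mm wide between ridges 15 mm high. A pen lies along x across both rails. Seats 38 mm above the origin (centre of the underside, table height); between the rails only bars below 14 mm. x roughly away from the robot, y to its left.

How it is judged (in metres and radians):
At the end, for the whole second after the job is handed in: Each pen lies at rest in the green rack at the place that mirrors its start: left end to right end and so on (middle within 15 mm of the place's centre line, within 20 mm of the rack's middle lengthwise, within 0.2 rad of straight across, and at the height of a pen lying on both seats, to 6 mm) (((y of red_rest in the frame of plate between 0.07 and 0.11 m and y of red_pen_mid in the frame of rack between -0.105 and -0.075 m) or (y of red_rest in the frame of plate between 0.01 and 0.05 m and y of red_pen_mid in the frame of rack between -0.045 and -0.015 m) or (y of red_rest in the frame of plate between -0.05 and -0.01 m and y of red_pen_mid in the frame of rack between 0.015 and 0.045 m) or (y of red_rest in the frame of plate between -0.11 and -0.07 m and y of red_pen_mid in the frame of rack between 0.075 and 0.105 m)) and x of red_pen_mid in the frame of rack between -0.02 and 0.02 m and z of red_pen_mid in the frame of rack between 0.04 and 0.052 m and angle between the y axis of each of red_pen_mid, black_pen_mid, white_pen_mid, blue_pen_mid and the x axis of rack, either way round below 0.2 rad and linear speed of each of red_pen, black_pen, white_pen, blue_pen below 0.02 m/s and ((y of black_rest in the frame of plate between 0.07 and 0.11 m and y of black_pen_mid in the frame of rack between -0.105 and -0.075 m) or (y of black_rest in the frame of plate between 0.01 and 0.05 m and y of black_pen_mid in the frame of rack between -0.045 and -0.015 m) or (y of black_rest in the frame of plate between -0.05 and -0.01 m and y of black_pen_mid in the frame of rack between 0.015 and 0.045 m) or (y of black_rest in the frame of plate between -0.11 and -0.07 m and y of black_pen_mid in the frame of rack between 0.075 and 0.105 m)) and x of black_pen_mid in the frame of rack between -0.02 and 0.02 m and z of black_pen_mid in the frame of rack between 0.0385 and 0.0505 m and ((y of white_rest in the frame of plate between 0.07 and 0.11 m and y of white_pen_mid in the frame of rack between -0.105 and -0.075 m) or (y of white_rest in the frame of plate between 0.01 and 0.05 m and y of white_pen_mid in the frame of rack between -0.045 and -0.015 m) or (y of white_rest in the frame of plate between -0.05 and -0.01 m and y of white_pen_mid in the frame of rack between 0.015 and 0.045 m) or (y of white_rest in the frame of plate between -0.11 and -0.07 m and y of white_pen_mid in the frame of rack between 0.075 and 0.105 m)) and x of white_pen_mid in the frame of rack between -0.02 and 0.02 m and z of white_pen_mid in the frame of rack between 0.0372 and 0.0492 m and ((y of blue_rest in the frame of plate between 0.07 and 0.11 m and y of blue_pen_mid in the frame of rack between -0.105 and -0.075 m) or (y of blue_rest in the frame of plate between 0.01 and 0.05 m and y of blue_pen_mid in the frame of rack between -0.045 and -0.015 m) or (y of blue_rest in the frame of plate between -0.05 and -0.01 m and y of blue_pen_mid in the frame of rack between 0.015 and 0.045 m) or (y of blue_rest in the frame of plate between -0.11 and -0.07 m and y of blue_pen_mid in the frame of rack between 0.075 and 0.105 m)) and x of blue_pen_mid in the frame of rack between -0.02 and 0.02 m and z of blue_pen_mid in the frame of rack between 0.0367 and 0.0487 m); the robot touches nothing.
It also fails if it takes over 99 s, if anything falls off the work surface, if the arm or the gripper's body presses on something with over 40 N, if the wrist force passes 120 N, or if a joint passes its speed limit or range.

## Working session

There is one attempt and no reset: what is moved stays moved. The work goes in short steps, Python scripts to look and compute and a tool call to move; the robot and the scene stay as the last step left them, time stands still between calls to the robot, and variables do not carry over. Pictures are saved under pics/ and viewed, about 12 in all and at most 16, crops included, and the job is handed in when it is done.

Besides the shell and the picture viewer there is one more tool, called after "Call:" as name([rows], argument=value, ...), one row to a line, values as JSON. carry_out: Moves the arm, as the interface text tells. Its arguments: {"type":"object","properties":{"increments":{"type":"array"}},"required":["increments"]}

```bash
ls; mkdir -p pics; python3 - <<'E'
from plant import ctrl
import cv2,numpy as np
o=ctrl.get_obs();print(o['clock'],o['tool_pos'],o['orientation'],o['opening'],ctrl.pinch_z)
for c in("top","scene"):
    s=ctrl.snapshot(c);cv2.imwrite(f"pics/{c}0.png",s['pixels'])
    for n in("red_pen_mid","black_pen_mid","white_pen_mid","blue_pen_mid","plate","red_rest","black_rest","white_rest","blue_rest","rack"):
        r=ctrl.search_frame(s,n);print(c,n,[(np.round(d['centre'],3).tolist(),round(d['confidence'],2)) for d in r[:2]])
a=cv2.imread("pics/top0.png");b=cv2.imread("pics/scene0.png")
E
```

```text
pics
0.0 [ 0.16343528 -0.65437278  0.19774674] [-1.79991293e+02 -9.28982579e-02  1.04019486e+02] 0.08734414323874781 0.0188
top red_pen_mid [([0.528, 0.311, 0.052], 0.8), ([0.51, 0.314, 0.012], 0.67)]
top black_pen_mid [([0.504, 0.262, 0.053], 0.51)]
top white_pen_mid [([0.501, 0.258, 0.018], 0.7), ([0.479, 0.14, 0.045], 0.57)]
top blue_pen_mid [([0.492, 0.202, 0.045], 0.63), ([0.556, -0.216, 0.042], 0.17)]
top plate [([0.5, 0.228, 0.009], 0.58)]
top red_rest [([0.512, 0.311, 0.014], 0.55)]
top black_rest [([0.503, 0.258, 0.021], 0.66)]
top white_rest [([0.487, 0.139, 0.01], 0.55), ([0.504, 0.259, 0.052], 0.31)]
top blue_rest [([0.495, 0.197, 0.014], 0.76)]
top rack [([0.554, -0.216, 0.044], 0.59), ([0.482, 0.14, 0.044], 0.19)]
scene red_pen_mid [([0.514, 0.315, 0.05], 0.69), ([0.503, 0.263, 0.022], 0.25)]
scene black_pen_mid [([0.498, 0.254, 0.048], 0.57)]
scene white_pen_mid [([0.479, 0.145, 0.043], 0.44), ([0.512, 0.314, 0.054], 0.39)]
scene blue_pen_mid [([0.489, 0.197, 0.05], 0.45)]
scene plate [([0.477, 0.233, 0.01], 0.71)]
scene red_rest [([0.512, 0.318, 0.019], 0.68)]
scene black_rest [([0.501, 0.262, 0.021], 0.94)]
scene white_rest [([0.487, 0.141, 0.023], 0.89)]
scene blue_rest [([0.493, 0.204, 0.019], 0.87), ([0.478, 0.144, 0.04], 0.69)]
scene rack [([0.584, -0.134, 0.027], 0.97)]
```

View pics/top0.png

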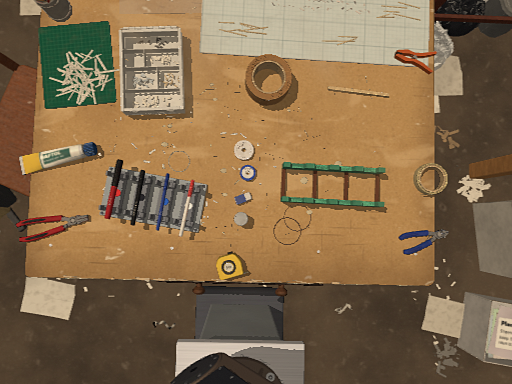

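View pics/scene0.png

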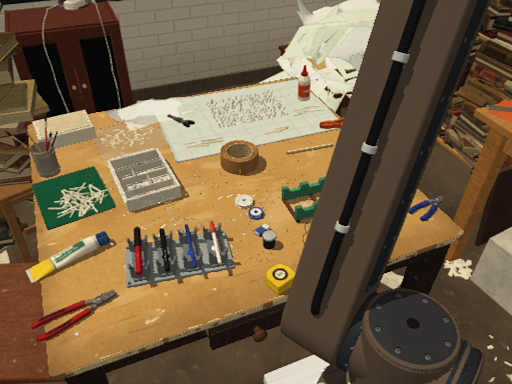

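```bash
cat > h.py <<'E'
import cv2,numpy as np
from plant import ctrl
from scipy.spatial.transform import Rotation as R
Z=dict(red=.046,black=.0445,white=.0433,blue=.0428)
def proj(s,px,z,obs=None):
    """pixels (N,2) -> world points on plane z"""
    px=np.asarray(px,float).reshape(-1,2);K=s['intrinsics']
    d=np.c_[(px[:,0]-K[0,2])/K[0,0],(px[:,1]-K[1,2])/K[1,1],np.ones(len(px))]
    if 'rvec' in s:
        M=cv2.Rodrigues(np.asarray(s['rvec']))[0];o=-M.T@np.ravel(s['tvec']);d=d@M
    else:
        r=np.hypot(d[:,0],d[:,1]);u=np.c_[d[:,:2]*(np.sin(r)/np.maximum(r,1e-9))[:,None],np.cos(r)]
        H=np.asarray(s['hand_eye']);W=R.from_euler('xyz',obs['orientation'],degrees=True).as_matrix()
        o=W@H[:3,3]+obs['tool_pos'];d=u@(W@H[:3,:3]).T
    return o+d*((z-o[2])/d[:,2])[:,None]
def meas(s,label,z,obs=None,axis=None):
    r=ctrl.outline_of(s,label)
    out=[]
    for e in r[:2]:
        ys,xs=np.nonzero(e['pixels'])
        if len(xs)<20: continue
        P=proj(s,np.c_[xs,ys],z,obs)[:,:2].astype(np.float32)
        (c,wh,a)=cv2.minAreaRect(P);v=cv2.boxPoints((c,wh,a));e1=v[1]-v[0];e2=v[2]-v[1]
        L=e1 if np.hypot(*e1)>np.hypot(*e2) else e2
        out.append((round(e['confidence'],2),len(xs),np.round(c,3).tolist(),np.round(wh,3).tolist(),round(float(np.degrees(np.arctan2(L[1],L[0]))%180),1)))
    return out
E
python3 - <<'E'
from h import *
s=ctrl.snapshot("top")
for n in Z: print(n,meas(s,n+"_pen_mid",Z[n]))
print(meas(s,"rack",.045)); print(meas(s,"plate",.008))
E
```

```text
red [(0.96, 352, [0.522, 0.317], [0.016, 0.143], 170.0)]
black [(0.64, 313, [0.503, 0.259], [0.015, 0.133], 171.3), (0.55, 350, [0.523, 0.318], [0.016, 0.139], 168.8)]
white [(0.74, 186, [0.478, 0.142], [0.01, 0.131], 170.8)]
blue [(0.51, 141, [0.492, 0.199], [0.012, 0.133], 171.3), (0.32, 490, [0.513, 0.317], [0.057, 0.106], 171.6)]
[(0.68, 1696, [0.547, -0.214], [0.255, 0.098], 88.5)]
[(0.75, 1739, [0.499, 0.229], [0.249, 0.124], 80.9)]
```

Call:
carry_out([
  [0, 0, -10, 40, 45, 50, 0.55],
  [0, 0, -15, 80, 90, 50, 0.55],
  [0, 0, -15, 120, 135, 50, 0.55],
  [0, 0, -15, 160, 180, 50, 0.55],
  [0, 0, -15, 200, 225, 50, 0.55],
  [0, 0, -15, 240, 270, 50, 0.55],
  [0, 0, -15, 280, 315, 50, 0.55],
  [0, 0, -15, 320, 360, 50, 0.55],
  [0, 0, -15, 355, 405, 50, 0.55],
  [0, 0, -15, 384, 440, 50, 0.55],
  [0, 0, -15, 384, 440, 50, 0.55],
  [0, 0, -15, 384, 440, 50, 0.55],
])

```text
clock: 2.95
tool_pos: [0.5474, -0.2148, 0.2486]
orientation: [-180.0, 0.0, 89.1]
force: [-0.5, -0.3, -0.0]
opening: 0.0394
```

```bash
cat > look.py <<'E'
import sys
from h import *
o=ctrl.get_obs();s=ctrl.snapshot("wrist");print(o['clock'],np.round(o['tool_pos'],4),np.round(o['orientation'],1),o['opening'])
cv2.imwrite("pics/%s.png"%sys.argv[1],s['pixels'])
for n in sys.argv[2:]: print(n,meas(s,n,Z.get(n.split('_')[0],.045),o))
E
python3 look.py w_rack rack
```

```text
2.95 [ 0.5474 -0.2148  0.2486] [-180.     0.    89.1] 0.03942720629219517
rack [(0.78, 5859, [0.548, -0.215], [0.255, 0.102], 88.4)]
```

View pics/w_rack.png

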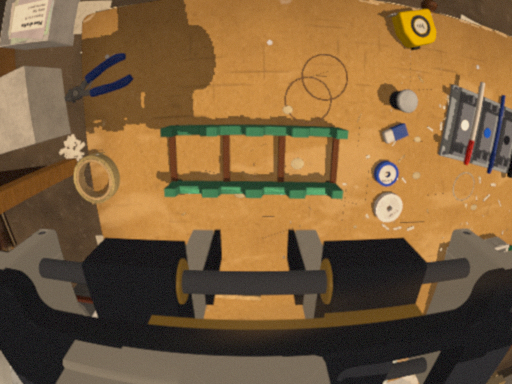

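Call:
carry_out([
  [0, 0, -8, -6, 55, 0, 0.55],
  [0, 0, -8, -12, 110, 0, 0.55],
  [0, 0, -8, -18, 165, 0, 0.55],
  [0, 0, -8, -24, 220, 0, 0.55],
  [0, 0, -8, -30, 275, 0, 0.55],
  [0, 0, -8, -36, 330, 0, 0.55],
  [0, 0, -8, -42, 385, 0, 0.55],
  [0, 0, -8, -47, 430, 0, 0.55],
  [0, 0, -8, -47, 445, 0, 0.55],
  [0, 0, -8, -47, 445, 0, 0.55],
])

```text
clock: 4.3
tool_pos: [0.5007, 0.23, 0.2486]
orientation: [-180.0, 0.0, 81.0]
force: [-0.8, -0.8, -0.3]
opening: 0.0396
```

```bash
python3 look.py w_plate red_pen_mid black_pen_mid blue_pen_mid white_pen_mid
```

```text
4.3 [0.5007 0.23   0.2486] [-180.    0.   81.] 0.03957697049839313
red_pen_mid [(0.9, 1078, [0.523, 0.317], [0.016, 0.148], 170.6)]
black_pen_mid [(0.85, 868, [0.503, 0.259], [0.014, 0.136], 171.4)]
blue_pen_mid [(0.59, 550, [0.496, 0.199], [0.009, 0.138], 170.7)]
white_pen_mid [(0.66, 599, [0.481, 0.141], [0.01, 0.138], 169.2)]
```

View pics/w_plate.png

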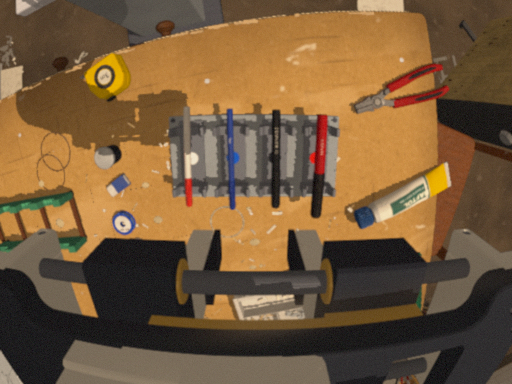

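Call:
carry_out([
  [0, 0, 0, 12, 45, -10, 0.55],
  [0, 0, 0, 22, 87, -50, 0.55],
  [0, 0, 0, 22, 87, -100, 0.55],
  [0, 0, 0, 22, 87, -150, 0.55],
  [0, 0, 0, 22, 87, -190, 0.55],
  [0, 0, 0, 22, 87, -221, 0.55],
  [0, 0, 0, 22, 87, -221, 0.55],
  [0, 0, 0, 22, 87, -221, 1],
  [0, 0, 0, 22, 87, -221, 1],
  [0, 0, 0, 22, 87, -221, 1],
  [0, 0, 0, 22, 87, -221, 1],
  [0, 0, 0, 22, 87, -221, 1],
  [0, 0, 0, 22, 87, -221, 1],
])

```text
clock: 6.18
tool_pos: [0.5225, 0.3172, 0.0277]
orientation: [180.0, -0.0, 81.0]
force: [0.4, 0.4, -0.5]
opening: 0.0003
```

```bash
python3 look.py w_g1 red_pen_mid; python3 - <<'E'
from h import *
s=ctrl.snapshot("scene")['pixels'];w=cv2.imread("pics/w_g1.png")
cv2.imwrite("pics/g1.png",np.hstack([cv2.resize(s[200:320,90:270],(540,360)),]))
E
```

```text
6.175 [0.5225 0.3172 0.0277] [180.  -0.  81.] 0.0003150752724930065
red_pen_mid [(0.84, 3139, [0.521, 0.317], [0.015, 0.144], 170.3)]
```

View pics/w_g1.png

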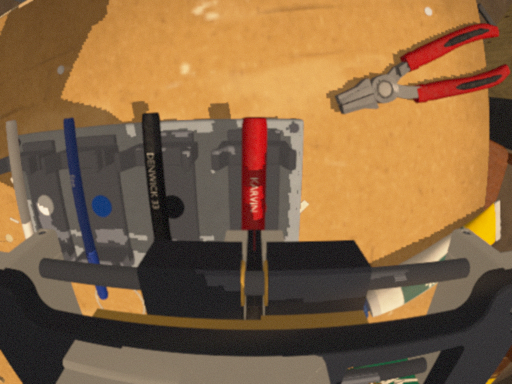

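View pics/g1.png

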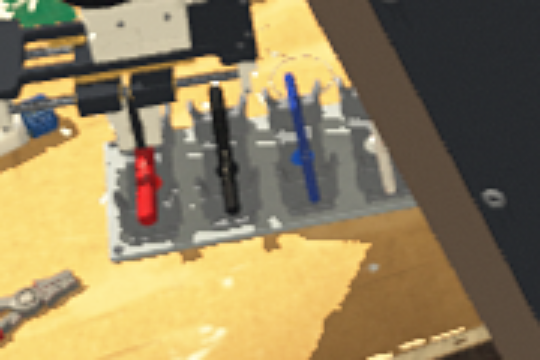

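Call:
carry_out([
  [0, 0, 0, 0, 0, 20, 1],
  [0, 0, 0, 0, 0, 50, 1],
  [0, 0, 0, 0, 0, 50, 1],
])

```text
clock: 6.7
tool_pos: [0.5239, 0.3184, 0.0801]
orientation: [179.8, -0.2, 81.1]
force: [0.0, 0.7, -0.2]
opening: 0.0008
```

```bash
python3 look.py w_g2 red_pen_mid
```

```text
6.7 [0.5239 0.3184 0.0801] [179.8  -0.2  81.1] 0.0007669740073842338
red_pen_mid [(0.88, 2371, [0.515, 0.318], [0.016, 0.13], 170.2)]
```

View pics/w_g2.png

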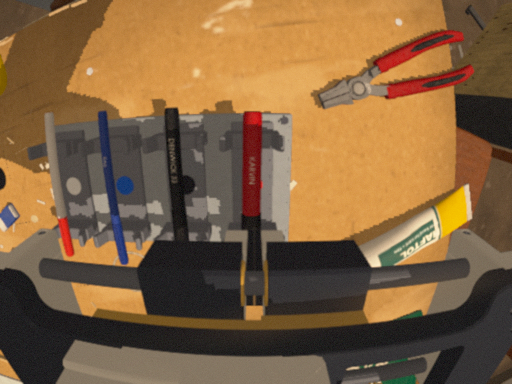

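```bash
python3 - <<'E'
from h import *
o=ctrl.get_obs();s=ctrl.snapshot("wrist");H=np.asarray(s['hand_eye']);K=s['intrinsics'];print(np.round(H,3),K)
def pt(p):
    c=np.linalg.inv(H)@np.r_[p,1];r=np.hypot(c[0],c[1]);t=np.arctan2(r,c[2]);return np.round([K[0,2]+K[0,0]*t*c[0]/r,K[1,2]+K[1,1]*t*c[1]/r],1)
for z in(-.08,-.06,-.04,-.02,0):print(z,pt([0,0,z]),pt([.01,0,z]))
a=ctrl.snapshot("scene");im=a['pixels'].copy()
for z in(0,-.0188,-.06):
    p=cv2.projectPoints(np.array([o['tool_pos']-[0,0,z]]),a['rvec'],a['tvec'],a['intrinsics'],None)[0].ravel();print(z,p);cv2.circle(im,tuple(int(v) for v in p),0,(0,255,255),-1)
cv2.imwrite("pics/g2s.png",cv2.resize(im[200:300,90:220],None,fx=5,fy=5,interpolation=cv2.INTER_NEAREST))
t=ctrl.snapshot("top");print(meas(t,"red_pen_mid",.046))
E
```

```text
[[ 1.     0.     0.001  0.   ]
 [-0.001  0.951  0.308 -0.084]
 [-0.    -0.308  0.951 -0.186]
 [ 0.     0.     0.     1.   ]] [[297.31863964   0.         253.91942763]
 [  0.         297.31863964 191.52494312]
 [  0.           0.           1.        ]]
-0.08 [252.9 296.6] [275.3 296.4]
-0.06 [253.  272.3] [272.9 272.2]
-0.04 [253.1 252.8] [270.8 252.7]
-0.02 [253.1 236.9] [269.2 236.9]
0 [253.2 223.9] [267.8 223.8]
0 [136.17006869 239.75812042]
-0.0188 [134.86261097 233.92907109]
-0.06 [131.88608115 220.65878411]
[(0.76, 204, [0.521, 0.317], [0.017, 0.145], 170.8)]
```

View pics/g2s.png

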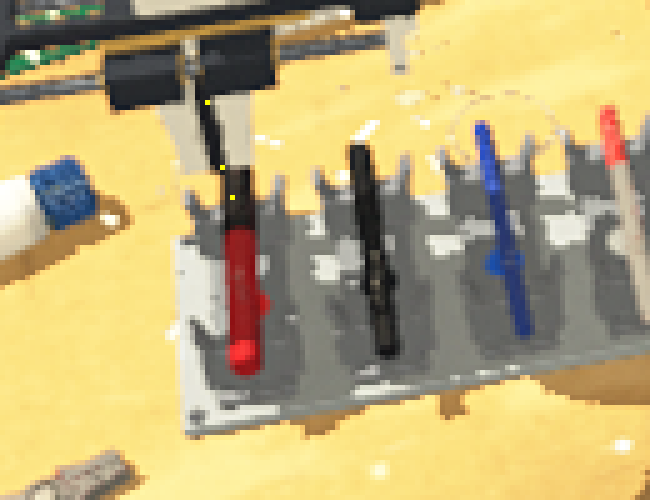

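```bash
python3 - <<'E'
import cv2,numpy as np
f=lambda n:cv2.resize(cv2.imread(f"pics/{n}.png")[200:330,170:340],None,fx=2.3,fy=2.3,interpolation=cv2.INTER_CUBIC)
cv2.imwrite("pics/z.png",np.vstack([np.hstack([f("w_plate"),f("w_g1")]),np.hstack([f("w_g2"),f("w_rack")])]))
E
```

```text
(no output)
```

View pics/z.png

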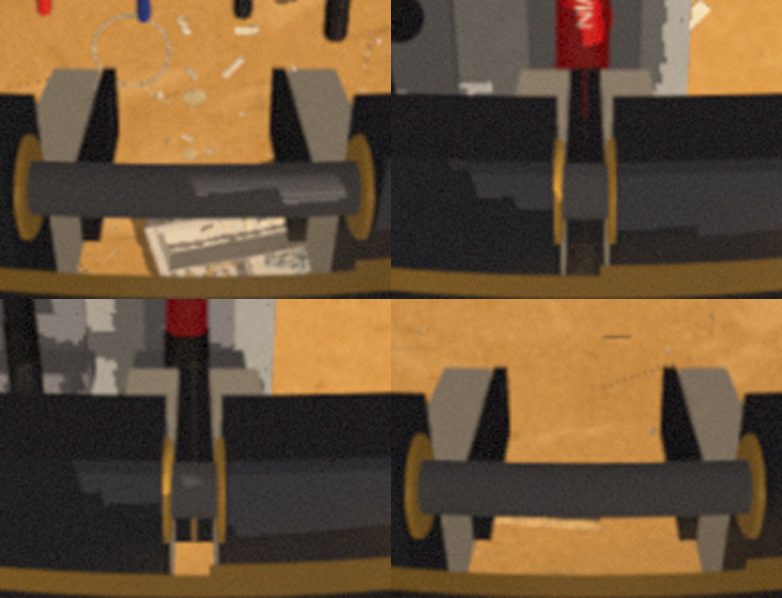

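Call:
carry_out([
  [0, 0, 0, 0, 0, 0, 0.55],
  [0, 0, 0, 0, 0, 0, 0.55],
  [0, 0, 0, 0, 0, 0, 0.55],
  [0, 0, 0, 0, 0, 0, 0.55],
  [0, 0, 0, 0, 0, 0, 0.55],
  [0, 0, 0, 0, 0, -15, 0.55],
  [0, 0, 0, 0, 0, -30, 0.55],
  [0, 0, 0, 0, 0, -45, 0.55],
  [0, 0, 0, 0, 0, -55, 0.55],
])

```text
clock: 8.12
tool_pos: [0.5221, 0.3166, 0.0209]
orientation: [-179.9, 0.1, 81.0]
force: [0.0, 0.7, -0.0]
opening: 0.0397
```

Call:
carry_out([
  [0, 0, 0, 0, 0, -10, 0.55],
  [0, 0, 0, 0, 0, -21, 0.55],
  [0, 0, 0, 0, 0, -21, 1],
  [0, 0, 0, 0, 0, -21, 1],
  [0, 0, 0, 0, 0, -21, 1],
  [0, 0, 0, 0, 0, -21, 1],
  [0, 0, 0, 0, 0, -21, 1],
])

```text
clock: 9.0
tool_pos: [0.5229, 0.3174, 0.0021]
orientation: [180.0, -0.0, 81.0]
force: [-0.6, -0.1, 2.4]
opening: 0.0147
```

Call:
carry_out([
  [0, 0, 0, 0, 0, 25, 1],
  [0, 0, 0, 0, 0, 60, 1],
  [0, 0, 7.4, 2, -50, 65, 1],
  [0, 0, 7.4, 4, -105, 65, 1],
  [0, 0, 7.4, 6, -160, 65, 1],
  [0, 0, 7.4, 8, -215, 65, 1],
  [0, 0, 7.4, 10, -270, 65, 1],
  [0, 0, 7.4, 12, -325, 65, 1],
  [0, 0, 7.4, 14, -380, 65, 1],
  [0, 0, 7.4, 16, -435, 65, 1],
  [0, 0, 7.4, 18, -490, 65, 1],
  [0, 0, 7.4, 20, -545, 65, 1],
  [0, 0, 7.4, 22, -595, 65, 1],
  [0, 0, 7.4, 22, -622, 65, 1],
  [0, 0, 7.4, 22, -622, 65, 1],
])

```text
clock: 10.88
tool_pos: [0.5439, -0.3067, 0.0662]
orientation: [-180.0, -0.0, 88.3]
force: [-0.3, 0.3, -0.4]
opening: 0.0148
```

```bash
sed -i 's/Z.get(n.split(._.)\[0\],.045)/Z.get(n.split("_")[0],.045) if "@" not in n else float(n.split("@")[1])/; s/meas(s,n,/meas(s,n.split("@")[0],/' look.py; python3 look.py w_r1 red_pen_mid@.111 rack
```

```text
10.875 [ 0.5439 -0.3067  0.0662] [-180.    -0.    88.3] 0.014824065490277217
red_pen_mid@.111 [(0.61, 4850, [0.53, -0.305], [0.016, 0.12], 177.6)]
rack [(0.92, 10829, [0.547, -0.212], [0.259, 0.104], 88.1)]
```

View pics/w_r1.png

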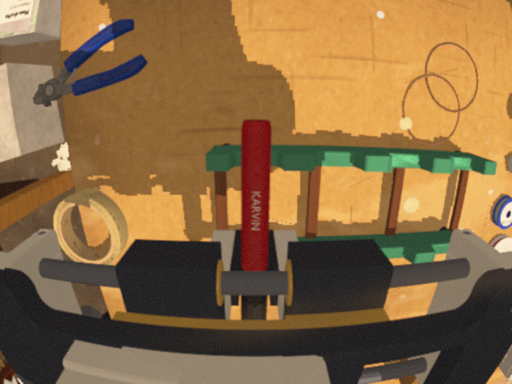

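Call:
carry_out([
  [0, 0, 0, 0, 0, -30, 1],
  [0, 0, 0, 0, 0, -55, 1],
  [0, 0, 0, 0, 0, -64, 1],
  [0, 0, 0, 0, 0, -64, 1],
  [0, 0, 0, 0, 0, -64, 0.65],
  [0, 0, 0, 0, 0, -64, 0.65],
  [0, 0, 0, 0, 0, -64, 0.65],
  [0, 0, 0, 0, 0, -30, 0.65],
  [0, 0, 0, 0, 0, 15, 0.55],
  [0, 0, 0, 0, 0, 15, 0.55],
])

```text
clock: 12.28
tool_pos: [0.5472, -0.3059, 0.0859]
orientation: [179.6, 0.1, 88.5]
force: [0.4, -0.2, -0.3]
opening: 0.0389
```

```bash
python3 look.py w_r2 red_pen_mid rack; python3 - <<'E'
from h import *
s=ctrl.snapshot("top");print(meas(s,"black_pen_mid",Z["black"]))
E
```

```text
12.275 [ 0.5472 -0.3059  0.0859] [1.796e+02 1.000e-01 8.850e+01] 0.038919014844809835
red_pen_mid [(0.79, 2878, [0.541, -0.304], [0.017, 0.139], 178.1)]
rack [(0.78, 11775, [0.548, -0.212], [0.258, 0.106], 88.5)]
[(0.85, 343, [0.503, 0.259], [0.017, 0.133], 170.4)]
```

Call:
carry_out([
  [0, 0, -7.5, -4, 55, 0, 0.55],
  [0, 0, -7.5, -8, 110, 0, 0.55],
  [0, 0, -7.5, -12, 165, 0, 0.55],
  [0, 0, -7.5, -16, 220, 0, 0.55],
  [0, 0, -7.5, -20, 275, 0, 0.55],
  [0, 0, -7.5, -25, 330, 0, 0.55],
  [0, 0, -7.5, -30, 385, 0, 0.55],
  [0, 0, -7.5, -35, 440, 0, 0.55],
  [0, 0, -7.5, -40, 495, 0, 0.55],
  [0, 0, -7.5, -43, 545, 0, 0.55],
  [0, 0, -7.5, -43, 565, 0, 0.55],
  [0, 0, -7.5, -43, 565, 0, 0.55],
])

```text
clock: 14.02
tool_pos: [0.5011, 0.2608, 0.0807]
orientation: [-179.9, 0.1, 81.0]
force: [0.2, -0.9, -0.3]
opening: 0.0394
```

```bash
python3 look.py w_b1 black_pen_mid blue_pen_mid
```

```text
14.025 [0.5011 0.2608 0.0807] [-1.799e+02  1.000e-01  8.100e+01] 0.03936768358498406
black_pen_mid [(0.57, 2175, [0.499, 0.259], [0.012, 0.127], 171.4)]
blue_pen_mid [(0.71, 1144, [0.476, 0.203], [0.01, 0.1], 171.7)]
```

Call:
carry_out([
  [0, 0, 0, 1, -1, -35, 0.55],
  [0, 0, 0, 1, -1, -65, 0.55],
  [0, 0, 0, 1, -1, -79, 0.55],
  [0, 0, 0, 1, -1, -79, 1],
  [0, 0, 0, 1, -1, -79, 1],
  [0, 0, 0, 1, -1, -79, 1],
  [0, 0, 0, 1, -1, -79, 1],
  [0, 0, 0, 1, -1, -79, 1],
  [0, 0, 0, 1, -1, -50, 1],
  [0, 0, 0, 1, -1, -15, 1],
  [0, 0, 0, 1, -1, -15, 1],
])

```text
clock: 15.55
tool_pos: [0.504, 0.2605, 0.0694]
orientation: [179.8, -0.2, 81.0]
force: [-0.5, 0.3, -0.6]
opening: 0.0106
```

Call:
carry_out([
  [0, 0, 7.5, 5, -55, 0, 1],
  [0, 0, 7.5, 10, -110, 0, 1],
  [0, 0, 7.5, 15, -165, 0, 1],
  [0, 0, 7.5, 20, -220, 0, 1],
  [0, 0, 7.5, 25, -275, 0, 1],
  [0, 0, 7.5, 30, -330, 0, 1],
  [0, 0, 7.5, 35, -385, 0, 1],
  [0, 0, 7.5, 40, -440, 0, 1],
  [0, 0, 7.5, 44, -485, 0, 1],
  [0, 0, 7.5, 44, -504, 0, 1],
  [0, 0, 7.5, 44, -504, 0, 1],
  [0, 0, 7.5, 44, -504, 0, 1],
])

```text
clock: 17.05
tool_pos: [0.5462, -0.244, 0.0663]
orientation: [-180.0, -0.0, 88.4]
force: [-0.2, 0.5, -0.7]
opening: 0.0102
```

```bash
python3 look.py w_b2 black_pen_mid@.109 red_pen_mid rack
```

```text
17.05 [ 0.5462 -0.244   0.0663] [-180.    -0.    88.4] 0.01022217614930635
black_pen_mid@.109 [(0.81, 3400, [0.536, -0.243], [0.012, 0.116], 178.1)]
red_pen_mid [(0.93, 2419, [0.52, -0.302], [0.016, 0.097], 177.5)]
rack [(0.81, 11439, [0.535, -0.212], [0.269, 0.102], 82.0), (0.63, 3469, [0.57, -0.244], [0.019, 0.169], 177.6)]
```

Call:
carry_out([
  [0, 0, 0, 0, 0, -30, 1],
  [0, 0, 0, 0, 0, -55, 1],
  [0, 0, 0, 0, 0, -64, 1],
  [0, 0, 0, 0, 0, -64, 1],
  [0, 0, 0, 0, 0, -64, 0.67],
  [0, 0, 0, 0, 0, -64, 0.67],
  [0, 0, 0, 0, 0, -64, 0.67],
  [0, 0, 0, 0, 0, -30, 0.67],
  [0, 0, 0, 0, 0, 15, 0.55],
  [0, 0, -7.5, -6, 55, 15, 0.55],
  [0, 0, -7.5, -12, 110, 15, 0.55],
  [0, 0, -7.5, -18, 165, 15, 0.55],
  [0, 0, -7.5, -24, 220, 15, 0.55],
  [0, 0, -7.5, -30, 275, 15, 0.55],
  [0, 0, -7.5, -36, 330, 15, 0.55],
  [0, 0, -7.5, -44, 385, 15, 0.55],
  [0, 0, -7.5, -51, 430, 15, 0.55],
  [0, 0, -7.5, -51, 443, 15, 0.55],
  [0, 0, -7.5, -51, 443, 15, 0.55],
])

```text
clock: 19.62
tool_pos: [0.4955, 0.1987, 0.0816]
orientation: [-180.0, 0.0, 81.0]
force: [0.5, 0.1, 0.5]
opening: 0.0393
```

```bash
python3 look.py w_u1 blue_pen_mid white_pen_mid; python3 - <<'E'
from h import *
s=ctrl.snapshot("top");print(meas(s,"black_pen_mid",Z["black"]),meas(s,"red_pen_mid",Z["red"]))
E
```

```text
19.625 [0.4955 0.1987 0.0816] [-180.    0.   81.] 0.03930758977904509
blue_pen_mid [(0.93, 1663, [0.492, 0.199], [0.009, 0.133], 171.4), (0.69, 4474, [0.494, 0.201], [0.05, 0.112], 171.1)]
white_pen_mid [(0.7, 1510, [0.467, 0.144], [0.011, 0.11], 168.9)]
[(0.65, 293, [0.546, -0.244], [0.015, 0.133], 179.3)] [(0.95, 392, [0.542, -0.303], [0.017, 0.146], 176.8)]
```

Call:
carry_out([
  [0, 0, 0, 0, 0, -35, 0.55],
  [0, 0, 0, 0, 0, -65, 0.55],
  [0, 0, 0, 0, 0, -81, 0.55],
  [0, 0, 0, 0, 0, -81, 1],
  [0, 0, 0, 0, 0, -81, 1],
  [0, 0, 0, 0, 0, -81, 1],
  [0, 0, 0, 0, 0, -81, 1],
  [0, 0, 0, 0, 0, -81, 1],
  [0, 0, 0, 0, 0, -50, 1],
  [0, 0, 0, 0, 0, -16, 1],
  [0, 0, 0, 0, 0, -16, 1],
])

```text
clock: 21.3
tool_pos: [0.4971, 0.1994, 0.0683]
orientation: [179.8, -0.2, 81.0]
force: [-0.7, 0.2, -0.8]
opening: 0.0073
```

Call:
carry_out([
  [0, 0, 7.5, 7, -55, 0, 1],
  [0, 0, 7.5, 14, -110, 0, 1],
  [0, 0, 7.5, 21, -165, 0, 1],
  [0, 0, 7.5, 28, -220, 0, 1],
  [0, 0, 7.5, 36, -275, 0, 1],
  [0, 0, 7.5, 44, -330, 0, 1],
  [0, 0, 7.5, 53, -370, 0, 1],
  [0, 0, 7.5, 53, -383, 0, 1],
  [0, 0, 7.5, 53, -383, 0, 1],
  [0, 0, 7.5, 53, -383, 0, 1],
])

```text
clock: 22.55
tool_pos: [0.5482, -0.184, 0.0654]
orientation: [-180.0, -0.0, 88.5]
force: [0.8, 0.5, -0.9]
opening: 0.0071
```

```bash
python3 look.py w_u2 blue_pen_mid@.109 black_pen_mid
```

```text
22.55 [ 0.5482 -0.184   0.0654] [-180.    -0.    88.5] 0.007064765472441322
blue_pen_mid@.109 [(0.84, 2445, [0.536, -0.183], [0.008, 0.119], 178.7)]
black_pen_mid [(0.68, 1684, [0.525, -0.243], [0.013, 0.09], 177.6)]
```

Call:
carry_out([
  [0, 0, 0, 0, 0, -30, 1],
  [0, 0, 0, 0, 0, -55, 1],
  [0, 0, 0, 0, 0, -64, 1],
  [0, 0, 0, 0, 0, -64, 1],
  [0, 0, 0, 0, 0, -64, 0.67],
  [0, 0, 0, 0, 0, -64, 0.67],
  [0, 0, 0, 0, 0, -64, 0.67],
  [0, 0, 0, 0, 0, -30, 0.67],
  [0, 0, 0, 0, 0, 16, 0.55],
  [0, 0, -7.5, -11, 55, 16, 0.55],
  [0, 0, -8.5, -22, 110, 16, 0.55],
  [0, 0, -8.5, -33, 165, 16, 0.55],
  [0, 0, -8.5, -44, 220, 16, 0.55],
  [0, 0, -8.5, -56, 275, 16, 0.55],
  [0, 0, -8.5, -67, 315, 16, 0.55],
  [0, 0, -8.5, -67, 325, 16, 0.55],
  [0, 0, -8.5, -67, 325, 16, 0.55],
])

```text
clock: 24.82
tool_pos: [0.4816, 0.1405, 0.0818]
orientation: [180.0, -0.0, 80.0]
force: [-0.3, -1.0, 0.6]
opening: 0.0397
```

```bash
python3 look.py w_w1 white_pen_mid; python3 - <<'E'
from h import *
s=ctrl.snapshot("top");print(meas(s,"blue_pen_mid",Z["blue"]),meas(s,"white_pen_mid",Z["white"]))
E
```

```text
24.825 [0.4816 0.1405 0.0818] [180.  -0.  80.] 0.03969124527481422
white_pen_mid [(0.75, 1746, [0.478, 0.142], [0.009, 0.133], 169.7)]
[(0.72, 170, [0.546, -0.184], [0.008, 0.136], 178.5)] []
```

Call:
carry_out([
  [0, 0, 0, 0, 1, -35, 0.55],
  [0, 0, 0, 0, 1, -65, 0.55],
  [0, 0, 0, 0, 1, -81, 0.55],
  [0, 0, 0, 0, 1, -81, 1],
  [0, 0, 0, 0, 1, -81, 1],
  [0, 0, 0, 0, 1, -81, 1],
  [0, 0, 0, 0, 1, -81, 1],
  [0, 0, 0, 0, 1, -81, 1],
  [0, 0, 0, 0, 1, -50, 1],
  [0, 0, 0, 0, 1, -16, 1],
  [0, 0, 0, 0, 1, -16, 1],
])

```text
clock: 26.45
tool_pos: [0.4831, 0.1423, 0.0682]
orientation: [179.8, -0.2, 80.0]
force: [-0.3, 0.3, -0.4]
opening: 0.0078
```

Call:
carry_out([
  [0, 0, 8.5, 14, -55, 0, 1],
  [0, 0, 8.5, 28, -110, 0, 1],
  [0, 0, 8.5, 42, -165, 0, 1],
  [0, 0, 8.5, 56, -220, 0, 1],
  [0, 0, 8.5, 68, -255, 0, 1],
  [0, 0, 8.5, 68, -266, 0, 1],
  [0, 0, 8.5, 68, -266, 0, 1],
  [0, 0, 8.5, 68, -266, 0, 1],
])

```text
clock: 27.45
tool_pos: [0.5492, -0.1239, 0.0654]
orientation: [-180.0, -0.0, 88.5]
force: [1.0, -0.8, -0.2]
opening: 0.0079
```

```bash
python3 look.py w_w2 white_pen_mid@.109 blue_pen_mid
```

```text
27.45 [ 0.5492 -0.1239  0.0654] [-180.    -0.    88.5] 0.00794748018195816
white_pen_mid@.109 [(0.98, 2925, [0.538, -0.123], [0.009, 0.119], 178.3)]
blue_pen_mid [(0.96, 1276, [0.525, -0.183], [0.009, 0.095], 178.5)]
```

Good. I'll lower, release, and back up above the rack for a check.

Call:
carry_out([
  [0, 0, 0, 0, 0, -30, 1],
  [0, 0, 0, 0, 0, -55, 1],
  [0, 0, 0, 0, 0, -64, 1],
  [0, 0, 0, 0, 0, -64, 1],
  [0, 0, 0, 0, 0, -64, 0.67],
  [0, 0, 0, 0, 0, -64, 0.67],
  [0, 0, 0, 0, 0, -64, 0.67],
  [0, 0, 0, 0, 0, -30, 0.67],
  [0, 0, 0, 0, 0, 16, 0.55],
  [0, 0, 0, 0, -30, 70, 0.55],
  [0, 0, 0, -2, -70, 130, 0.55],
  [0, 0, 0, -2, -90, 180, 0.55],
  [0, 0, 0, -2, -90, 180, 0.55],
  [0, 0, 0, -2, -90, 180, 0.55],
])

```text
clock: 29.35
tool_pos: [0.5472, -0.2148, 0.2454]
orientation: [180.0, -0.0, 88.4]
force: [0.2, -0.1, -1.4]
opening: 0.0396
```

```bash
python3 look.py w_end red_pen_mid black_pen_mid blue_pen_mid white_pen_mid rack
```

```text
29.35 [ 0.5472 -0.2148  0.2454] [180.   -0.   88.4] 0.039585464640056627
red_pen_mid []
black_pen_mid [(0.88, 829, [0.548, -0.243], [0.014, 0.135], 177.2)]
blue_pen_mid [(0.59, 658, [0.548, -0.184], [0.011, 0.14], 178.5)]
white_pen_mid [(0.8, 716, [0.549, -0.124], [0.012, 0.14], 178.0)]
rack [(0.81, 5041, [0.548, -0.215], [0.256, 0.103], 88.8)]
```

View pics/w_end.png

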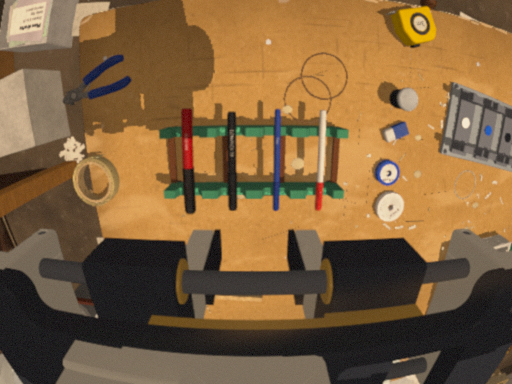

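The picture shows all four pens across both rails, between the ridges: red at (188,160), black (232,160), blue (277,160) and white (321,160). Nothing touches the gripper.

```bash
python3 -c "
from h import *
o=ctrl.get_obs();s=ctrl.snapshot('wrist');print(meas(s,'red_pen_mid',.046,o));print(ctrl.close_job())"
```

```text
[(0.78, 1256, [0.547, -0.303], [0.02, 0.148], 177.4), (0.23, 531, [0.509, 0.217], [0.088, 0.041], 10.5)]
the job is handed in; nothing more can be done
None
```

All four pens are in the green rack in reverse order, and the job was handed in at about 29 s of the 99 s allowed. From the robot's left, the rack now reads white, blue, black, red.

**Last checks:** the wrist camera showed every pen within about 3 mm of its place's centre line and of the rack's middle. Each was about 1–2° or less from straight across, and all were lying over both rails. I did not measure the pens' heights separately; that they lie level comes from the picture and their apparent lengths. The gripper was clear of everything.

**What failed or disagreed:**
- **First grasp:** the first try at the red pen closed on nothing, above the pen, without disturbing it. The pictures showed the fingers ending about 29 mm short of the stated tool point. I went about 26 mm lower than the stated geometry from then on, and every later grasp held.
- **Detection:** the network missed the red pen once in the final check, but found it in the next picture, at its place.

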